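# Push the stray parts bin home

## Task

The red parts bin has been left out on the counter: push it along the counter into the empty bay with the red floor patch, between the bay's yellow lines, until its back is flush against the aluminium rail. Only push it with the fingers, never lift or tip it, and leave the two black bins, the brass coupling and the tin where they are.

Things in the scene. Friction and masses are not known exactly. Their poses are not given: they have to be found in the camera images.
- red_bin: loose red open-topped stock bin, 100 mm wide (y), 110 mm deep (x), 60 mm high, 0.3 to 0.65 kg, filled with fixed brass fittings (to 41 mm height). Upright walls: sides and back 60 mm high, front 40 mm (white label, towards the robot). Origin: centre of the underside; +x points to its back wall, z up. Starts askew by up to 0.3 rad in front of the row of bays
- bay: empty bay: flat red painted patch, 80 x 70 mm. Origin on the counter, where the red bin's origin comes when its back touches the rail and it is midway between the yellow lines; x points squarely into the rail, y along it. One of three bays side by side, 150 mm apart; 12 mm wide yellow painted lines bound it, inner edges 69 mm from its middle (19 mm beside a centred bin)
- rail: fixed aluminium stop rail, 480 mm long (along its y), 50 mm high, screwed to the counter. Origin: foot of its front face, at mid-length; x points squarely through the rail, away from the robot. The bay's origin is 55 mm in front of this face
- bin_a: black stock bin with steel fittings, 100 mm wide (y), 110 mm deep (x), 60 mm high, 0.6 kg, loose, in another bay with its back to the rail; leave alone. Origin: centre of underside, x to its back. Clear gap to the next bay's centred bin 50 mm
- bin_b: black stock bin with copper fittings, 100 mm wide (y), 110 mm deep (x), 60 mm high, 0.6 kg, loose, in the remaining bay with its back to the rail; leave alone. Origin as bin_a
- coupling: loose brass pipe coupling standing on end, 40 mm across, 46 mm high, to one side of the work; leave alone. Origin: centre of underside
- tin: loose round white tin with a green band, 60 mm across, 50 mm high, on the other side of the work; leave alone. Origin: centre of underside
Not all that is in view belongs to the job. There is more than one size of the red_bin; the one meant has the size given above.

How it is judged:
By the outcome, as a careful person would: the job done as asked, in the order asked, and still so for the second after the job is handed in, with the robot touching nothing.
It also fails if it takes over 45 s, if anything falls off the work surface, if the arm or the gripper's body presses on something with over 40 N, if the wrist force passes 120 N, or if a joint passes its speed limit or range.

## Robot

A 7-joint arm with a two-finger parallel gripper is mounted at the origin on the work surface. World frame = base frame: x ahead of the robot, y to its left, z up, the work surface at z = 0. Lengths are in m, angles in rad, forces in N, time in s.
With the tool pointing down it reaches from about 0.425 to 0.875 m from the base axis. Payload 4.7 kg.
Tool frame: the origin (TCP) lies midway between the tips of the shut fingers; the grasp point (between the pads) lies 19 mm behind it; z points along the fingers, y is the line along which they close (so a half turn about z gives the same grasp; the last joint's range is limited). The gripper opens to 87 mm and grips with 3 to 60 N. Pads are 19 mm wide; open, the fingers measure 117 mm over their backs; the gripper's body (75 mm by 190 mm) begins 51 mm behind the grasp point.
Start: joints at [-1.293, 0.321, -0.07, 1.45, 0.023, 1.371, -0.057], TCP at [0.17, 0.628, 0.223] pointing down, gripper open.
Joint ranges: [-2.86, 2.86], [-0.3, 2.09], [-1.38, 1.24], [0.06, 2.45], [-1.56, 4.7], [0.09, 2.05], [-2.69, 2.69]. Speed limits (rad/s): [2.57, 2.57, 3.14, 3.14, 3.14, 3.14, 3.14].

## Interface

Orientations are given as a unit quaternion [x, y, z, w].
In Python, from bench import bot, get_image, get_calibration, ticket, look_for, silhouettes, tip_of gives the robot as it stands. The module is installed in compiled form; this text tells all that it offers.
- The arm moves only by the shell command python3 -m crank 'ROWS' [OPENING] [FORCE]. ROWS is JSON, a list of rows, each a list of 4 numbers: the shift along the world's x, y, z in m, then the turn about the world's z in rad. A call has 1 to 10 rows; each row shifts and turns the commanded pose from where the row before left it; what a row does not reach is not made up. A row lasts 1/10 s, in which the tool goes at most 50 mm and 8.59 degrees, less where a joint would pass 70% of its speed; a pose out of reach is approached as far as the arm can. A call is refused whole if a number of a shift passes 0.05 or a number of a turn 0.15, either way. A call with a gripper value outside its range is refused whole. OPENING is the opening, from -1 (shut) to 1 (fully open), set as the call begins (- or left out, the last holds). The fingers move at their own pace and stop on an object; FORCE is the grip in N (left out, the last holds). Time passes only in rows, so rows that do not move let the fingers close. It gives the time, the measured TCP pose, the force, the opening and the grip force at its end, in the units of the state.
- bot.get_obs(): the state, without advancing time (a new reading comes with each control period).
- get_image(name): name is "scene" or "top" or "wrist"; returns (picture, depth): 400x640x3 uint8, red, green, blue; 400x640 float32, m along the optical axis (not along the pixel's ray), 0 where there is no reading.
- get_calibration(name): a dict with "intrinsics" (3x3 intrinsics, pixels), "R" (3x3) and "t" (3): a world point X has camera coordinates R X + t; the wrist camera has in their place "tool_from_camera" (4x4, takes a point from camera to tool coordinates, whose origin is the TCP and whose axes are the flange's). Camera axes: x right, y down, z forward; pixel columns grow to the right and rows downward; lengths in m; the calibration is good to about 2 mm. A picture is of the moment at which its call begins: read the wrist's pose just before it. get_calibration takes no time and is no camera call.
- ticket.sign_off(): hands the job in; it is judged then, once.
Trained networks look in the newest picture that a camera, given by its name, has taken for a name from the list of things; names that differ only in an ending like _2 or _b are one class to them, and where a whole thing is asked for, a point or a joint stands for the part that bears it (a point fixed in the world has none). Each returns a list of dicts, best first, with "confidence" (0 to 1); they miss things now and then, are a little off and sometimes report something else, mostly with a low value. They report only what shows in the picture. A call takes as long as a camera call. They do not tell look-alikes from the thing itself.
- look_for(camera, thing): "centre" ([column, row] in pixels, amid what is visible of it).
- silhouettes(camera, thing): "pixels" (400x640 bool, what is visible of it) and "centre" ([column, row] in pixels, amid what is visible of it).
- tip_of(camera, thing): "centre" ([column, row] in pixels: a listed point, or the origin of a listed thing).
The state is a dict: "clock": time; "q": joint angles; "joint_vel": joint speeds; "tau": joint torques, N m; "tcp_pos": TCP position; "ee_rot": TCP orientation; "contact_force": force on the tool from outside, world axes, zero at the start; "ft_torque": the same for the moment, N m; "width": finger opening in m; "grasp_force": force on a finger pad.
Only numpy, scipy, OpenCV 4.12 (cv2) and the standard library are available. Lean on these libraries where they do the work, as an engineer would, in place of code of your own. Each camera call takes 0.05 s, during which the arm holds its last target. There are 200 camera calls.

## Working session

There is one attempt and no reset: what is moved stays moved. The work goes in short steps, Python scripts to look and compute and a shell command to move; the robot and the scene stay as the last step left them, time stands still between calls to the robot, and variables do not carry over. Pictures are saved under pics/ and viewed, at most 10 in all, crops included, and the job is handed in when it is done.

```bash
mkdir -p pics; cat > h.py <<'E'
import numpy as np, cv2
from bench import *
def world(cam,depth,mask):
    c=get_calibration(cam);K=np.array(c["intrinsics"]);R=np.array(c["R"]);t=np.array(c["t"])
    v,u=np.nonzero(mask&(depth>0));z=depth[v,u]
    P=np.stack([(u-K[0,2])/K[0,0]*z,(v-K[1,2])/K[1,1]*z,z],1)
    return (P-t)@R
E
python3 - <<'E'
from h import *
for cam in ["top","scene"]:
    im,d=get_image(cam); cv2.imwrite(f"pics/{cam}0.png",im[:,:,::-1])
    for th in ["red_bin","bay","rail","bin_a","coupling","tin"]:
        for s in silhouettes(cam,th)[:4]:
            W=world(cam,d,s["pixels"])
            if len(W)<20: continue
            r=cv2.minAreaRect(W[:,:2].astype(np.float32)*1000)
            print(cam,th,round(s["confidence"],2),np.round(s["centre"]),"rect mm",np.round(r[0]),np.round(r[1]),round(r[2],1),"z95",np.round(np.percentile(W[:,2],[5,95]),3))
    print(cam, [(k["confidence"],k["centre"]) for k in tip_of(cam,"bay")])
E
```

```text
top red_bin 0.94 [346. 210.] rect mm [ 510. -112.] [117. 110.] 3.6 z95 [0.019 0.061]
top red_bin 0.84 [312. 266.] rect mm [366. -24.] [71. 76.] 82.6 z95 [0.012 0.042]
top bay 0.32 [237. 140.] rect mm [686. 167.] [114. 115.] 89.7 z95 [0.019 0.06 ]
top rail 0.75 [308. 110.] rect mm [697.  10.] [488. 211.] 89.7 z95 [-0.     0.052]
top rail 0.25 [296. 140.] rect mm [684.  13.] [104. 113.] 88.7 z95 [0.019 0.06 ]
top bin_a 0.94 [235. 142.] rect mm [684. 161.] [101. 111.] 89.7 z95 [0.019 0.06 ]
top bin_a 0.9 [296. 138.] rect mm [684.  11.] [111. 100.] 0.1 z95 [0.019 0.06 ]
top coupling 0.76 [166. 217.] rect mm [500. 330.] [45. 33.] 23.5 z95 [0.023 0.048]
top coupling 0.53 [353. 141.] rect mm [ 683. -139.] [70. 79.] 89.2 z95 [-0.002  0.004]
top tin 0.74 [433. 200.] rect mm [ 523. -330.] [64. 67.] 20.6 z95 [0.003 0.054]
top [(0.77, [354.3, 142.3])]
scene red_bin 0.88 [367. 189.] rect mm [433.  73.] [100.  98.] 83.7 z95 [0.004 0.041]
scene red_bin 0.87 [293. 168.] rect mm [ 493. -115.] [140. 121.] 3.7 z95 [0.008 0.06 ]
scene red_bin 0.64 [353. 151.] rect mm [364. -22.] [71. 80.] 81.4 z95 [0.009 0.04 ]
scene bay 0.94 [240. 210.] rect mm [ 680. -136.] [76. 81.] 87.9 z95 [-0.003  0.003]
scene rail 0.66 [278. 272.] rect mm [693.  12.] [481. 212.] 89.7 z95 [-0.     0.051]
scene bin_a 0.88 [336. 273.] rect mm [673. 155.] [119. 129.] 88.9 z95 [0.02 0.06]
scene bin_a 0.85 [282. 236.] rect mm [674.   4.] [133. 139.] 1.1 z95 [0.014 0.06 ]
scene coupling 0.87 [445. 263.] rect mm [488. 335.] [52. 40.] 8.9 z95 [0.003 0.048]
scene tin 0.79 [229. 130.] rect mm [ 508. -335.] [102.  59.] 41.1 z95 [0.008 0.052]
scene tin 0.51 [446. 263.] rect mm [492. 328.] [52. 37.] 56.5 z95 [0.005 0.048]
scene [(0.84, [242.1, 208.0])]
```

View pics/top0.png

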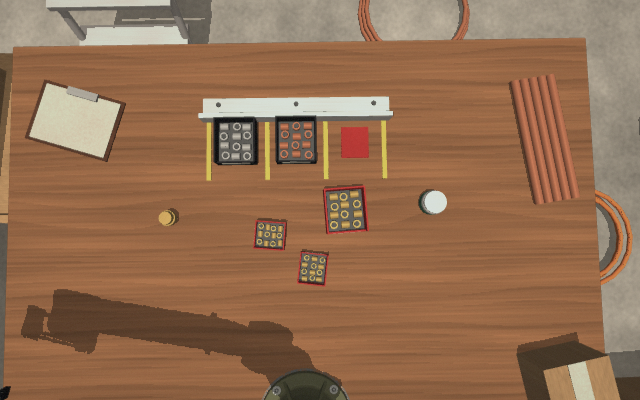

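View pics/scene0.png

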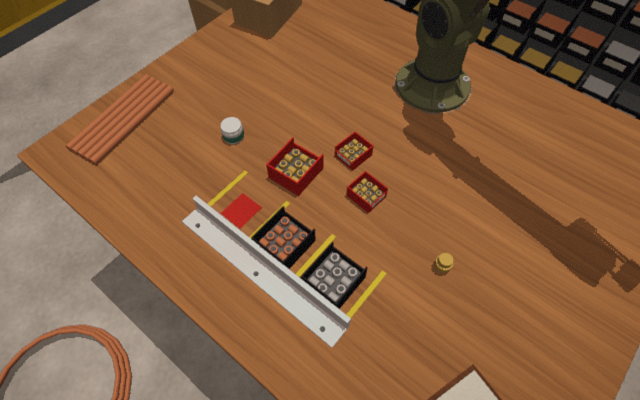

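The full-size red bin is at top-image pixel (345,210), about (0.51, -0.11) m. The two smaller red bins at (270,234) and (313,267) are decoys. The bay patch is at (354,142), about (0.684, -0.139), and the rail lies along y. Next I refine the bin's pose and start the approach.

```bash
python3 - <<'E'
from h import *
from scipy.spatial.transform import Rotation as R
o=bot.get_obs(); print(np.round(o["tcp_pos"],3), np.round(R.from_quat(o["ee_rot"]).as_matrix(),3).tolist(), o["width"])
im,d=get_image("top"); W=world("top",d,np.ones(d.shape,bool))
m=(abs(W[:,0]-.51)<.09)&(abs(W[:,1]+.112)<.09)&(W[:,2]>.033)
W=W[m]; r=cv2.minAreaRect(W[W[:,2]>.05][:,:2].astype(np.float32)*1000);print("walls",r)
r=cv2.minAreaRect(W[:,:2].astype(np.float32)*1000);print("all",r, "minx",np.percentile(W[:,0],[0.5,2]))
E
python3 -m crank '[[0.05,0,0,0],[0.05,-0.03,0,0],[0.05,-0.04,0,0],[0.05,-0.04,0,0],[0.04,-0.05,0,0],[0.03,-0.05,0,0],[0,-0.05,0,0],[0,-0.05,0,0],[0,-0.05,0,0],[0,-0.05,0,0]]' 0.4
```

```text
[0.169 0.628 0.223] [[-0.965, 0.261, 0.0], [0.261, 0.965, 0.0], [0.0, 0.0, -1.0]] 0.08712852366261789
walls ((508.83197021484375, -107.59110260009766), (108.65715026855469, 100.18942260742188), 3.5903890132904053)
all ((507.8590393066406, -107.65156555175781), (110.598876953125, 100.19325256347656), 3.595019578933716) minx [0.4515102  0.45353764]
clock: 1.85
tcp_pos: [0.3973, 0.2553, 0.2227]
ee_rot: [0.132, 0.991, 0.0, 0.0]
contact_force: [1.7, 0.5, 1.3]
width: 0.061
grasp_force: 0.0
```

```bash
python3 -m crank '[[0.03,-0.03,0,0.044],[0.01,-0.04,0,0.044],[0,-0.04,0,0.044],[0,-0.04,0,0.044],[0,-0.04,0,0.044],[0,-0.04,0,0.044],[0,-0.04,0,0],[0,-0.04,0,0],[0,-0.04,0,0],[0,0,0,0]]'
```

```text
clock: 2.85
tcp_pos: [0.437, -0.0986, 0.2232]
ee_rot: [0.005, 1.0, -0.001, 0.001]
contact_force: [0.2, -0.1, -0.4]
width: 0.0615
grasp_force: 0.0
```

```bash
python3 -m crank '[[-0.012,-0.014,0,0.01],[0,0,-0.04,0],[0,0,-0.04,0],[0,0,-0.04,0],[0,0,-0.03,0],[0,0,-0.02,0],[0,0,-0.015,0],[0,0,-0.01,0],[0,0,-0.008,0],[0,0,0,0]]'
python3 - <<'E'
from h import *
im,d=get_image("top"); a=im[160:320,220:440]; b=get_image("scene")[0][60:260,180:440]
cv2.imwrite("pics/p1.png",np.hstack([cv2.resize(a,(400,291)),cv2.resize(b,(378,291))])[:,:,::-1])
E
```

```text
clock: 3.85
tcp_pos: [0.4248, -0.1062, 0.0191]
ee_rot: [-0.006, 1.0, 0.0, -0.001]
contact_force: [0.0, 0.5, 0.4]
width: 0.0605
grasp_force: 0.0
```

View pics/p1.png

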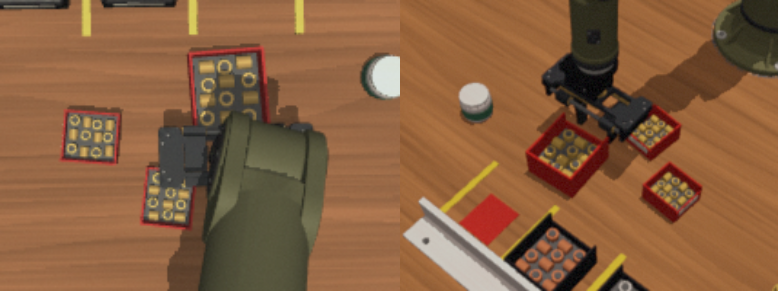

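Both views show the fingers down behind the bin's front wall, with the gripper body clear of the small bins. I'll push obliquely.

```bash
python3 -m crank '[[0.006,-0.006,0,-0.01],[0.008,0,0,0],[0.008,0,0,0],[0.008,0,0,0],[0.01,-0.001,0,0],[0.01,-0.002,0,0],[0.01,-0.002,0,0],[0.01,-0.002,0,0],[0.01,-0.002,0,0],[0,0,0,0]]'
cat > m.py <<'E'
from h import *
o=bot.get_obs(); print(np.round(o["tcp_pos"],4), np.round(o["contact_force"],1))
im,d=get_image("top"); s=max(silhouettes("top","red_bin"),key=lambda s:s["pixels"].sum()*(s["confidence"]>.4))
k=cv2.dilate(s["pixels"].astype(np.uint8),np.ones((5,5)))>0
hsv=cv2.cvtColor(im,cv2.COLOR_RGB2HSV); red=((hsv[...,0]<8)|(hsv[...,0]>172))&(hsv[...,1]>120)
W=world("top",d,k&red); W=W[(W[:,2]>.05)&(W[:,2]<.066)]
print(len(W),cv2.minAreaRect(W[:,:2].astype(np.float32)*1000), "x",W[:,0].max(),"y",W[:,1].min(),W[:,1].max())
b=W[W[:,0]>W[:,0].max()-.012]; print("back yaw",-np.polyfit(b[:,1],b[:,0],1)[0])
E
python3 m.py
```

```text
clock: 4.95
tcp_pos: [0.508, -0.1222, 0.0199]
ee_rot: [-0.0, 1.0, -0.001, 0.002]
contact_force: [-0.2, 0.1, 0.5]
width: 0.0612
grasp_force: 0.0
[ 0.508  -0.1222  0.0199] [-0.2  0.1  0.5]
173 ((591.17578125, -118.6494140625), (99.67755889892578, 78.20506286621094), 89.07303619384766) x 0.631035215736957 y -0.16907181014583586 -0.06908414124451383
back yaw -0.010316931462925793
```

```bash
python3 -m crank '[[0.005,-0.001,0,0],[0.01,-0.002,0,0],[0.01,-0.002,0,0],[0.01,-0.002,0,0],[0.01,-0.002,0,0],[0.01,-0.002,0,0],[0.01,-0.002,0,0],[0.01,-0.002,0,0],[0.01,-0.002,0,0],[0,0,0,0]]'; python3 m.py
```

```text
clock: 6.05
tcp_pos: [0.593, -0.1392, 0.02]
ee_rot: [-0.0, 1.0, -0.001, 0.002]
contact_force: [-0.1, 0.4, 0.4]
width: 0.0608
grasp_force: 0.0
[ 0.593  -0.1392  0.02  ] [-0.1  0.4  0.4]Traceback (most recent call last):
  File "m.py", line 7, in <module>
    print(len(W),cv2.minAreaRect(W[:,:2].astype(np.float32)*1000), "x",W[:,0].max(),"y",W[:,1].min(),W[:,1].max())
                                                                       ~~~~~~~~~~^^
    return umr_maximum(a, axis, None, out, keepdims, initial, where)
ValueError: zero-size array to reduction operation maximum which has no identity
```

```bash
python3 - <<'E'
s=open('m.py').read().split('\n')
s[2]='im,d=get_image("top")'; s[3]='k=np.ones(d.shape,bool)'
s[5]=s[5].replace('(W[:,2]<.066)]','(W[:,2]<.066)&(abs(W[:,1]+.135)<.085)&(W[:,0]>.5)&(W[:,0]<.76)]')
s.append('cv2.imwrite("pics/p%d.png"%int(o["clock"]*100),cv2.resize(im[90:250,190:410],(770,560))[:,:,::-1])')
open('m.py','w').write('\n'.join(s))
E
python3 m.py; ls pics
```

```text
[ 0.5918 -0.139   0.02  ] [ 0.4 -0.3 -0.3]
138 ((693.764404296875, -102.40565490722656), (51.023040771484375, 100.57896423339844), 48.5123291015625) x 0.7168010207825408 y -0.15405019792202676 -0.0856581109169997
back yaw 0.026829244994954086
p1.png
p615.png
scene0.png
top0.png
```

View pics/p615.png

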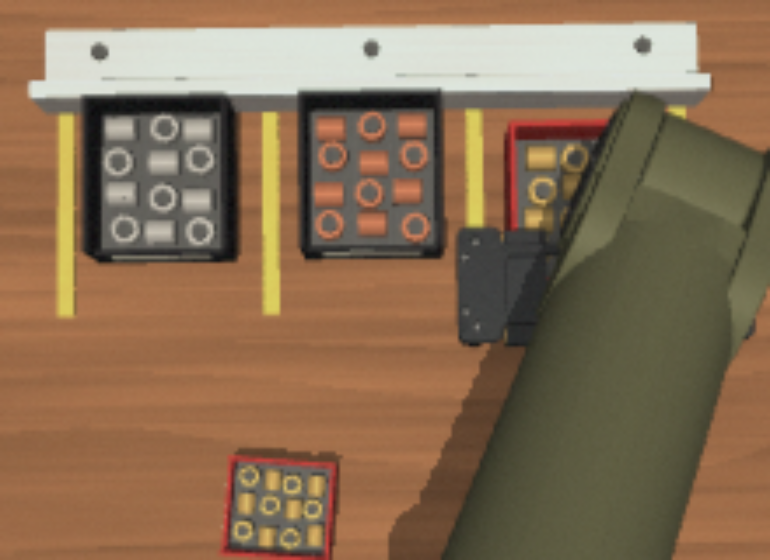

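The bin sits straight, with its left wall at column 508 and its back at row 125, about 24 mm short of the rail. I'll slow down for the finish.

```bash
python3 -m crank '[[0.005,-0.001,0,0],[0.005,-0.001,0,0],[0.004,-0.001,0,0],[0.003,0,0,0],[0.003,0,0,0],[0.002,0,0,0],[0.001,0,0,0],[0,0,0,0]]'; python3 -m crank '[[0.001,0,0,0],[0.001,0,0,0],[0,0,0,0]]'; python3 m.py
```

```text
clock: 7.0
tcp_pos: [0.6134, -0.1418, 0.0195]
ee_rot: [0.0, 1.0, -0.0, -0.0]
contact_force: [-4.8, 0.3, 2.6]
width: 0.0609
grasp_force: 1.9
clock: 7.3
tcp_pos: [0.6157, -0.1417, 0.0195]
ee_rot: [-0.0, 1.0, -0.0, 0.0]
contact_force: [-2.6, -0.3, 1.6]
width: 0.061
grasp_force: 1.6
[ 0.6157 -0.1417  0.0195] [-2.6 -0.3  1.6]
107 ((716.403564453125, -103.18389892578125), (47.01090621948242, 92.64606475830078), 49.85495376586914) x 0.7376909675868254 y -0.14979382765254967 -0.08806016375144894
back yaw 0.05136948042591798
```

```bash
for i in 1 2; do python3 -m crank '[[0.001,0,0,0],[0.001,0,0,0],[0,0,0,0]]' | grep -E "tcp|force"; done
```

```text
tcp_pos: [0.6162, -0.1417, 0.0195]
contact_force: [-7.8, -0.2, 3.8]
grasp_force: 3.6
tcp_pos: [0.6163, -0.1416, 0.0195]
contact_force: [-12.4, 2.3, 8.7]
grasp_force: 6.3
```

Movement has stopped and the force is rising, so it is at the rail. One more small press to square the bin, then back off, raise and check.

```bash
python3 -m crank '[[0.002,0,0,0],[0.001,0,0,0],[0,0,0,0]]' | grep -E "tcp|force"; python3 -m crank '[[-0.005,0,0,0],[-0.01,0,0,0],[-0.02,0,0,0],[-0.03,0,0,0],[0,0,0.04,0],[0,0,0.05,0],[-0.02,0.02,0.05,0],[-0.03,0.05,0.04,0],[-0.02,0.05,0,0],[0,0.05,0,0]]' | grep -E "clock|tcp|force"; python3 -m crank '[[0,0.05,0,0],[0,0.05,0,0],[0,0.05,0,0],[0,0.05,0,0],[0,0.05,0,0],[0,0.05,0,0],[0,0,0,0]]' | grep -E "tcp"; python3 m.py; ls pics
```

```text
tcp_pos: [0.6162, -0.1416, 0.0193]
contact_force: [-20.6, 1.5, 15.1]
grasp_force: 10.1
clock: 9.25
tcp_pos: [0.5002, 0.0086, 0.1836]
contact_force: [1.6, 1.2, -0.6]
grasp_force: 0.0
tcp_pos: [0.4978, 0.3181, 0.1812]
[0.4978 0.3181 0.1812] [ 0.6  0.9 -0.5]
293 ((683.7522583007812, -138.21975708007812), (109.85330200195312, 100.33113861083984), 0.015082483179867268) x 0.7386749825041357 y -0.18839853057837933 -0.08805132028135176
back yaw -0.000818647648064537
p1.png
p615.png
p730.png
p994.png
scene0.png
top0.png
```

View pics/p994.png

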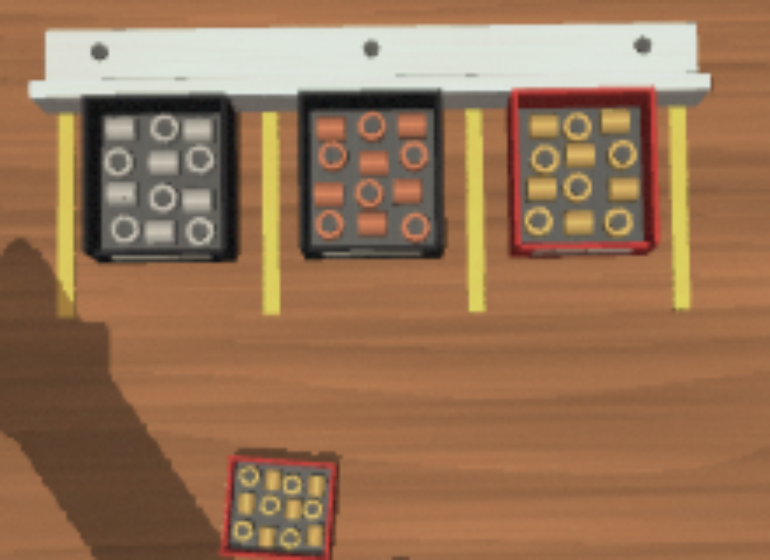

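The red bin (columns 510–657) is centred between the yellow lines and flush with the rail. The black bins have not moved. Handing in.

```bash
python3 -c "
from bench import ticket
print(ticket.sign_off())"
```

```text
the job is handed in; nothing more can be done
None
```

The red bin was pushed into the bay, measured square, within about 1 mm of centre and flush against the rail; the black bins are unmoved, the arm never went near the coupling or tin (not re-imaged), and the job was handed in after about 10 s.

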